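Pop the jam-clearing knob off a printer drive unit

ROBOT

A 7-joint arm with a two-finger parallel gripper is mounted at the origin on the work surface. World frame = base frame: x ahead of the robot, y to its left, z up, the work surface at z = 0. Lengths are in m, angles in rad, forces in N, time in s.
With the tool pointing down it reaches from about 0.425 to 1.025 m from the base axis. Payload 9.4 kg.
Tool frame: the origin (TCP) lies on the front face of the gripper's body, between the roots of the fingers; the fingertips stand 84 mm ahead of it and the grasp point (between the pads) lies 65 mm ahead of it; z points along the fingers, y is the direction in which the jaws open and shut (so a half turn about z gives the same grasp; the last joint's range is limited). The gripper opens to 93 mm and grips with 3 to 60 N. Pads are 15 mm wide; open, the fingers measure 128 mm over their backs; the gripper's body (75 mm by 188 mm) begins 65 mm behind the grasp point.
Start: joints at [-1.182, 0.599, -0.003, 1.599, 0.002, 0.943, -0.08], TCP at [0.326, 0.648, 0.303] pointing down, gripper open.
Joint ranges: [-2.57, 2.57], [-0.35, 1.97], [-1.29, 1.29], [0.11, 2.56], [-1.05, 4.19], [0.11, 1.86], [-2.63, 2.63]. Speed limits (rad/s): [2.22, 2.22, 3.01, 3.01, 3.14, 3.14, 3.14].

INTERFACE

Orientations are given as a unit quaternion [x, y, z, w].
In Python, from cell import r, get_image gives the robot as it stands. The module is installed in compiled form; this text tells all that it offers.
- The arm moves only by the shell command python3 -m pendant 'ROWS'. ROWS is a JSON object of lists of equal length, an entry for each row: "turn": the turn, a rotation vector about the tool's x, y, z normalised to -1 to 1, where 1 is pi rad, a list of three; "delta_pos": the shift along the tool's x, y, z normalised to -1 to 1, where 1 is 0.5 m, a list of three; "fingers": the opening, from 0 (shut) to 1 (fully open). In form: {"turn": [[wx, wy, wz], ...], "delta_pos": [[tx, ty, tz], ...], "fingers": [fingers, ...]}. A call has 1 to 5 rows; each row is the pose to reach, as a shift and turn from the pose measured when the call began, along the tool's axes at that moment, turning the shorter way round; what a row does not reach only later rows make up. A row lasts 1/12 s, in which the tool goes at most 41.7 mm and 7.16 degrees, less where a joint would pass 70% of its speed; a pose out of reach is approached as far as the arm can. A call with a number of a shift or a turn outside -1 to 1 is refused whole. A call with a gripper value outside its range is refused whole. The fingers move at their own pace and stop on an object; the grip force is fixed at half the most. Time passes only in rows, so rows that repeat a pose let the fingers close. It gives the time, the measured TCP pose, the force and the opening at its end, in the units of the state.
- r.observe(): the state, without advancing time (a new reading comes with each control period).
- get_image(name): name is "scene" or "top"; returns a dict with "pixels" (384x512x3 uint8, red, green, blue), "fx", "fy", "cx", "cy" (pixels), "view" (4x4, takes a point from world to camera coordinates). Camera axes: x right, y down, z forward; pixel columns grow to the right and rows downward; lengths in m; the calibration is good to about 2 mm. A picture is of the moment at which its call begins. There is no depth.
- r.close_job(): hands the job in, once; it reports no verdict.
The state is a dict: "t": time; "q": joint angles; "qd": joint speeds; "effort": joint torques, N m; "tcp_pos": TCP position; "tcp_rot": TCP orientation; "force": force on the tool from outside, world axes, zero at the start; "wrist_torque": the same for the moment, N m; "opening": finger opening in m.
Only numpy, scipy, OpenCV 4.12 (cv2) and the standard library are available. Lean on these libraries where they do the work, as an engineer would, in place of code of your own. Each camera call takes 0.05 s, during which the arm holds its last target. There are 200 camera calls.

TASK

Take the fork puller from its cardboard pad, slide its fork under the fluted black jam-clearing knob near the edge of the drive unit and pull the knob straight up off its shaft; use the puller for this, not the fingers on the knob, and do not lever on the unit. Set the knob down gently in the steel parts tray, standing on its hub with its round face up, and stand the puller back upright on the cardboard pad. Leave everything else on the bench where it is.

Things in the scene. Friction and masses are not known exactly. Their poses are not given: they have to be found in the camera images.
- knob: Jam-clearing knob, black plastic, 25 g: fluted round disc 40 mm across, 12 mm thick (z = 12 to 24 mm), on a square hub 20 x 20 mm, 12 mm long. Origin at the centre of the hub's underside, z up through the disc, x and y square to the hub's sides. Starts snapped on the unit's shaft, axes parallel to the unit's: a 14 mm gap is left between the unit's face and the disc, all round the hub.
- drive_unit: Printer drive unit on a plywood board 180 (x) x 220 (y) x 12 mm, fixed to the bench. Origin under the board's centre, z up. Steel face 170 x 190 mm, 45 mm above the bench. The knob is at x = -45 mm, y = 0; its -x side is free: a fork slides in along the unit's +x just above the face. Gears and motor, up to 40 mm above the face, stand on the +x half and sides, 35 mm or more from the knob's axis.
- shaft_seat (a point): Where the underside of the knob's hub rests on the unit's upright shaft: 2 mm above the chassis face, 47 mm above the bench; axes as the unit's. Spring clips in the shaft hold the knob: it lets go at a straight upward pull of roughly 8 to 14 N after rising about 3 mm, and is clear of the shaft after rising 11 mm.
- puller: C-frame fork puller, 120 g, standing on its fork. Origin at the fork's underside, mid-slot, straight below the handle; z up, slot open to +x. Steel back plate, 26 mm wide, rises at the heel (x = -34 to -28 mm) to an arm at z = 46 to 52 mm above the fork (42 mm free under it). On the arm a black handle: 44 mm long in x, 16 mm wide in y, z = 52 to 92 mm; pinch it across its 16 mm width.
- fork (a point): Middle of the puller's fork slot, level with the tines' top (z = 4 mm). Fork 4 mm thick, 43 mm wide in y; slot 25 mm wide, its closed end at x = -13 mm, tine tips at x = +22 mm. With the knob lifted, its hub stands in the slot, the disc lies on the tines and the hub reaches 8 mm below the fork's underside; once the knob stands on its hub, a slightly lowered fork draws out freely backwards (-x).
- puller_grip (a point): Grip point on the puller's handle, 78 mm straight above the puller's origin.
- pad: Square of cardboard, 150 x 150 x 5 mm, fixed to the bench; the puller stands on it at the start. Origin at the centre of its underside on the bench, z up.
- pad_top (a point): Centre of the upper face of the cardboard pad, 5 mm above the bench; axes as the pad's.
- tray: Shallow steel parts tray, fixed to the bench, 180 mm in x, 140 mm in y, 18 mm high, walls 3 mm, open on top. Origin at the centre of its underside, z up. The pick-up roller lies in it along its +y wall; the rest, from y = -67 to about y = +30 mm, is free.
- tray_in (a point): Centre of the tray's inner floor; axes as the tray's.
- roller: Pick-up roller, two black rubber tyres on a 62 mm black cradle, 24 mm high, in the parts tray; a bystander. Origin at its underside.
- spray_a: White spray bottle, 185 mm high, 68 mm wide; a bystander. Origin at its underside.
- spray_b: Spray bottle with a blue head, 185 mm high, 68 mm wide; a bystander. Origin at its underside.
- swab_jar: Clear jar of cotton swabs, 76 mm wide, about 175 mm high with the swabs; a bystander. Origin at its underside.
- brush: Cleaning brush lying on the bench; a bystander. Origin at its underside.
- screwdriver: Screwdriver lying on the bench; a bystander. Origin at its underside.
- screw_pot: Small white screw pot with a steel lid, 52 mm wide, 45 mm high; a bystander. Origin at its underside.
Not all that is in view belongs to the job. Leave any blue or pink look-alike of the puller alone. Of the things that look like the pad, the larger one is meant.

How it is judged:
By the outcome, as a careful person would: the job done as asked, in the order asked, and still so for the second after the job is handed in, with the robot touching nothing.
It also fails if it takes over 72 s, if anything falls off the work surface, if the arm or the gripper's body presses on something with over 40 N, if the wrist force passes 120 N, or if a joint passes its speed limit or range.

## Working session

There is one attempt and no reset: what is moved stays moved. The work goes in short steps, Python scripts to look and compute and a shell command to move; the robot and the scene stay as the last step left them, time stands still between calls to the robot, and variables do not carry over. Pictures are saved under pics/ and viewed, about 8 in all and at most 12, crops included, and the job is handed in when it is done.

```bash
mkdir -p pics; python3 - <<'E'
from cell import r,get_image
import cv2,numpy as np
for n in("scene","top"):
    d=get_image(n);cv2.imwrite(f"pics/{n}0.png",cv2.resize(d["pixels"][:,:,::-1],(800,600),interpolation=cv2.INTER_CUBIC))
    print(n,d["fx"],d["fy"],d["cx"],d["cy"]);print(np.round(d["view"],4).tolist())
print(r.observe())
E
```

```text
scene 479.33119836742776 479.33119836742776 259.0710568093454 194.46557925367293
[[0.4838, 0.875, 0.017, -0.2524], [0.6515, -0.3471, -0.6746, -0.308], [-0.5844, 0.3375, -0.738, 1.8639], [0.0, 0.0, 0.0, 1.0]]
top 388.4184882372507 388.4184882372507 253.78139415366172 197.0568652083671
[[-0.0141, -0.9999, -0.0089, 0.0063], [-0.9958, 0.0148, -0.09, 0.5795], [0.0901, 0.0076, -0.9959, 1.1761], [0.0, 0.0, 0.0, 1.0]]
{'t': 0.1, 'q': array([-1.18171636,  0.60002416, -0.00255016,  1.60004969,  0.00182114,
        0.94289715, -0.07979469]), 'qd': array([ 8.65972267e-05, -1.12797150e-03,  8.69260818e-04, -1.22560918e-03,
        1.90283702e-03,  2.40565610e-04,  3.70237985e-04]), 'effort': array([ 6.30444978e-03, -7.66557813e+01,  1.50218524e+00, -2.52940929e+01,
       -5.23805141e-02,  1.35790603e-02,  6.29802412e-05]), 'tcp_pos': array([0.32547104, 0.64747857, 0.30196136]), 'tcp_rot': array([ 2.30750579e-01,  9.73012691e-01, -6.82463094e-04, -8.89212755e-05]), 'force': array([-0.41481418, -0.45249069, -0.27645997]), 'wrist_torque': array([ 0.01494547, -0.01000812, -0.00641548]), 'opening': 0.09283007492764167}
```

View pics/top0.png

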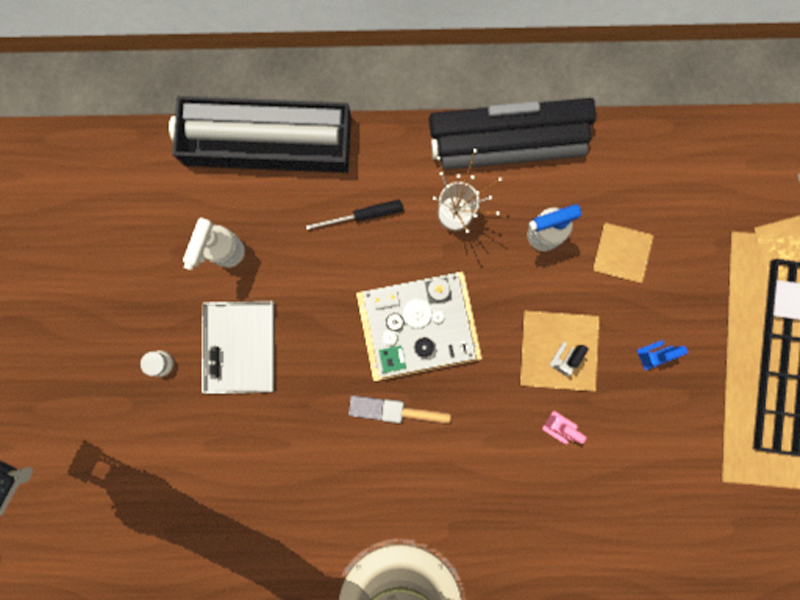

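View pics/scene0.png

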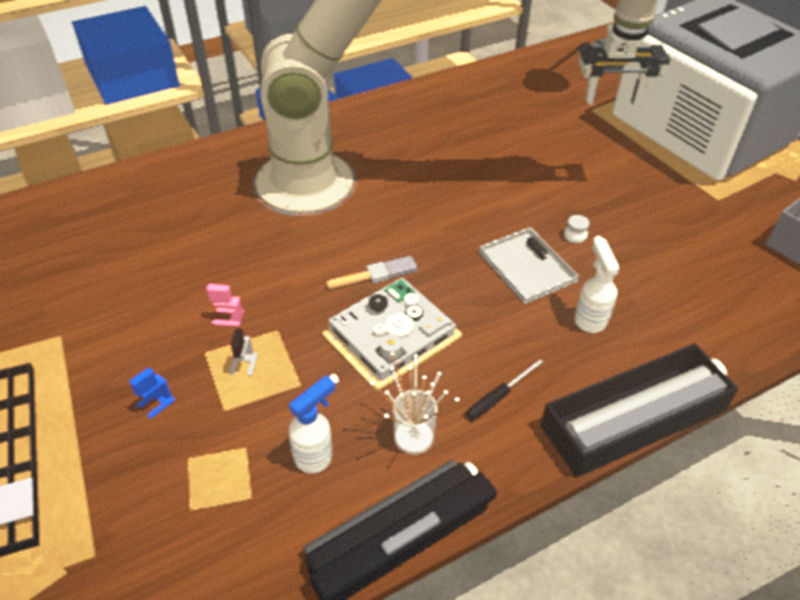

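The top view (800 px) shows the puller on the pad near (568,355), the knob at (425,347), the unit around (418,325), and the tray at (238,347) with its roller on the left. The scene view shows the pad at (252,368) and the knob at (378,300). Next I'll enlarge these areas.

```bash
cat > h.py <<'E'
import numpy as np,cv2
from cell import r,get_image
from scipy.spatial.transform import Rotation as R
def ray(d,u,v,z):
    V=np.array(d["view"]);c=-V[:3,:3].T@V[:3,3]
    w=V[:3,:3].T@np.array([(u-d["cx"])/d["fx"],(v-d["cy"])/d["fy"],1]);return c+w*(z-c[2])/w[2]
def proj(d,P):
    V=np.array(d["view"]);p=(V[:3,:3]@np.atleast_2d(P).T).T+V[:3,3]
    return np.c_[d["fx"]*p[:,0]/p[:,2]+d["cx"],d["fy"]*p[:,1]/p[:,2]+d["cy"]]
def crop(d,u0,v0,w,h,W=400,H=300):
    m=cv2.resize(d["pixels"][v0:v0+h,u0:u0+w,::-1],(W,H),interpolation=cv2.INTER_CUBIC)
    return m
def go(P,yaw=None,axis=None):
    "rows numbers (tool axes, normalised) from measured pose to TCP P; axis: world dir wanted for tool y"
    s=r.observe();T=R.from_quat(s["tcp_rot"]);d=T.inv().apply(np.array(P)-s["tcp_pos"])/0.5
    if yaw is not None:
        x=np.array([np.cos(yaw),np.sin(yaw),0]);z=np.array([0,0,-1.]);G=R.from_matrix(np.c_[x,np.cross(z,x),z])
        w=(T.inv()*G).as_rotvec()/np.pi
    else: w=np.zeros(3)
    print("delta",np.round(d,4),"turn",np.round(w,4))
    print("tcp",np.round(s["tcp_pos"],4),"toolx",np.round(T.as_matrix()[:,0],3),"z",np.round(T.as_matrix()[:,2],3),"F",np.round(s["force"],1),"op",round(s["opening"],4),"t",s["t"])
E
python3 - <<'E'
from h import *
t=get_image("top");s=get_image("scene")
m=np.vstack([np.hstack([crop(t,328,195,64,48),crop(t,222,170,92,69)]),np.hstack([crop(s,128,200,64,48),crop(s,205,170,92,69)])])
cv2.imwrite("pics/m1.png",m)
E
```

```text
(no output)
```

View pics/m1.png

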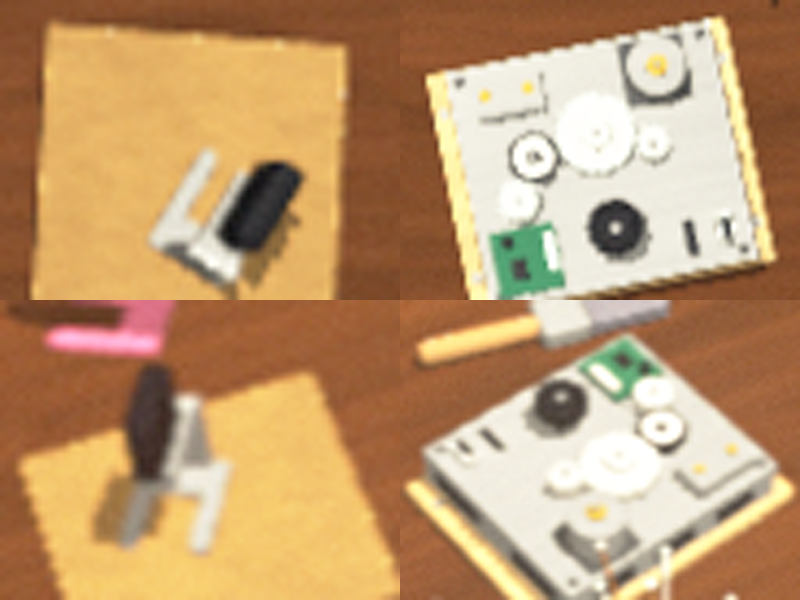

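```bash
cat > fit.py <<'E'
from h import *
from scipy.optimize import least_squares
t=get_image("top");s=get_image("scene")
tc=lambda p,u0,v0,k:(u0+(p[0]+.5)/k-.5,v0+(p[1]+.5)/k-.5)
def fit(obs,zb,x0):
    def f(q):
        c,sn=np.cos(q[2]),np.sin(q[2]);o=[]
        for d,p,l in obs:
            P=[q[0]+c*l[0]-sn*l[1],q[1]+sn*l[0]+c*l[1],zb+l[2]];o+=list(proj(d,P)[0]-p)
        return o
    a=least_squares(f,x0,loss="soft_l1");print(np.round(a.x,4),"yaw deg",np.degrees(a.x[2]).round(1),"res",np.round(f(a.x),1));return a.x
A=lambda x,y:tc((x,y),328,195,6.25); B=lambda x,y:tc((x-400,y),222,170,4.348)
C=lambda x,y:tc((x,y-300),128,200,6.25); D=lambda x,y:tc((x-400,y-300),205,170,4.348)
if __name__=="__main__":
    fit([(t,A(210,153),(.022,.017,.004)),(t,A(150,242),(-.034,.0215,.004)),(t,A(266,203),(0,0,.088)),
     (s,C(203,552),(.022,.017,.004)),(s,C(124,548),(.022,-.017,.004)),(s,C(152,368),(0,0,.092)),(s,C(230,465),(-.034,.0215,.004))],.005,[.55,-.3,-.6])
    k=B(615,228);print("knob top",ray(t,*k,.071),"scene",ray(s,*D(560,398),.071))
    fit([(t,B(429,75),(.09,.11,.012)),(t,B(722,18),(.09,-.11,.012)),(t,B(776,260),(-.09,-.11,.012)),(t,k,(-.045,0,.071)),
     (s,D(560,398),(-.045,0,.071)),(s,D(405,487),(-.09,-.11,.012)),(s,D(795,490),(.09,.11,.012))],0,[.5,0,.2])
    T=lambda x,y:tc((x,y),0,0,1.5625)
    fit([(t,T(203,301),(.09,.07,.018)),(t,T(273,301),(.09,-.07,.018)),(t,T(274,393),(-.09,-.07,.018)),(t,T(202,394),(-.09,.07,.018))],0,[.5,.3,0])
    fit([(t,A(47,22),(.075,.075,.005)),(t,A(347,44),(.075,-.075,.005)),(s,C(20,462),(-.075,-.075,.005)),(s,C(312,374),(-.075,.075,.005))],0,[.5,-.3,0])
    s0=r.observe();go(s0["tcp_pos"])
E
python3 fit.py
```

```text
[ 0.4817 -0.3391 -0.5489] yaw deg -31.4 res [ 0.1 -0.7 -0.4 -0.1  0.3 -0.2 -0.4 -0.9  1.  -0.7 -0.8  4.   0.  -1.4]
knob top [ 0.50039545 -0.05256719  0.071     ] scene [ 0.50565778 -0.05547864  0.071     ]
[ 0.5464 -0.0451  0.1815] yaw deg 10.4 res [-0.5 -0.3  0.7 -0.8  0.1 -0.1  0.2 -0.6  0.1 -1.  -0.2 -1.1 -0.3 -0.9]
[0.5074 0.3147 0.0043] yaw deg 0.2 res [ 0.2  1.1  0.1  0.2 -0.6 -0.6  0.2 -0.4]
[ 0.4944 -0.3263 -0.0867] yaw deg -5.0 res [ 0.2 -0.4  0.  -0.5 -0.  -0.5 -0.2 -0.9]
delta [0. 0. 0.] turn [0. 0. 0.]
tcp [0.3256 0.6477 0.3024] toolx [-0.893  0.449 -0.   ] z [-0. -0. -1.] F [0.7 0.  0.5] op 0.0931 t 0.3
```

```bash

P="python3 -m pendant"
$P '{"turn":[[0,0,0],[0,0,0],[0,0,0],[0,0,0],[0,0,0]],"delta_pos":[[-0.31,-0.23,0],[-0.31,-0.23,0],[-0.31,-0.23,0],[-0.31,-0.23,0],[-0.31,-0.23,0]],"fingers":[0.5,0.5,0.5,0.5,0.5]}'
$P '{"turn":[[0,0,0],[0,0,0],[0,0,0],[0,0,0],[0,0,0]],"delta_pos":[[-0.31,-0.23,0],[-0.31,-0.23,0],[-0.31,-0.23,0],[-0.31,-0.23,0],[-0.31,-0.23,0]],"fingers":[0.5,0.5,0.5,0.5,0.5]}'
$P '{"turn":[[0,0,0],[0,0,0],[0,0,0],[0,0,0],[0,0,0]],"delta_pos":[[-0.18,-0.36,0],[-0.18,-0.36,0],[-0.18,-0.36,0],[-0.18,-0.36,0],[-0.18,-0.36,0]],"fingers":[0.5,0.5,0.5,0.5,0.5]}'
$P '{"turn":[[0,0,0],[0,0,0],[0,0,0],[0,0,0],[0,0,0]],"delta_pos":[[-0.18,-0.36,0],[-0.18,-0.36,0],[-0.18,-0.36,0],[-0.18,-0.36,0],[-0.18,-0.36,0]],"fingers":[0.5,0.5,0.5,0.5,0.5]}'
python3 -c "
from h import *
go([.4817,-.3391,.26],np.radians(148.6))"
```

```text
t: 0.72
tcp_pos: [0.4146, 0.471, 0.3026]
tcp_rot: [0.232, 0.973, -0.001, 0.001]
force: [0.1, 0.1, 0.6]
opening: 0.0642
t: 1.13
tcp_pos: [0.5023, 0.2947, 0.3033]
tcp_rot: [0.234, 0.972, -0.001, 0.001]
force: [0.4, 0.2, -0.4]
opening: 0.0466
t: 1.55
tcp_pos: [0.5003, 0.0911, 0.3041]
tcp_rot: [0.234, 0.972, -0.001, 0.001]
force: [0.7, -0.1, 0.3]
opening: 0.0463
t: 1.97
tcp_pos: [0.4982, -0.1128, 0.3051]
tcp_rot: [0.234, 0.972, -0.002, 0.002]
force: [-0.7, -0.1, 0.9]
opening: 0.0466
delta [-0.1765 -0.4177  0.0919] turn [-0.0006  0.0012  0.0239]
tcp [ 0.4982 -0.1128  0.3051] toolx [-0.89   0.455 -0.004] z [ 0.002 -0.004 -1.   ] F [-0.7 -0.1  0.9] op 0.0466 t 1.9667
```

```bash

P="python3 -m pendant"
$P '{"turn":[[0,0,0.024],[0,0,0.024],[0,0,0.024],[0,0,0.024],[0,0,0.024]],"delta_pos":[[-0.177,-0.418,0.09],[-0.177,-0.418,0.09],[-0.177,-0.418,0.09],[-0.177,-0.418,0.09],[-0.177,-0.418,0.09]],"fingers":[0.45,0.45,0.45,0.45,0.45]}'
python3 -c "
from h import *
go([.4817,-.3391,.22],np.radians(148.6))"
```

```text
t: 2.38
tcp_pos: [0.4833, -0.3162, 0.2655]
tcp_rot: [0.271, 0.963, -0.001, 0.002]
force: [0.4, -0.6, 0.3]
opening: 0.042
delta [-0.0208 -0.0405  0.0912] turn [-0.0006  0.0014 -0.    ]
tcp [ 0.4833 -0.3162  0.2655] toolx [-0.854  0.521 -0.004] z [ 0.003 -0.004 -1.   ] F [ 0.4 -0.6  0.3] op 0.042 t 2.3833
```

```bash

P="python3 -m pendant"
$P '{"turn":[[0,0.001,0],[0,0.001,0],[0,0.001,0],[0,0.001,0]],"delta_pos":[[-0.021,-0.04,0.091],[-0.021,-0.04,0.091],[-0.021,-0.04,0.091],[-0.021,-0.04,0.091]],"fingers":[0.45,0.45,0.45,0.45]}'
python3 - <<'E'
from h import *
go([.4817,-.3391,.148],np.radians(148.6))
t=get_image("top");s=get_image("scene")
cv2.imwrite("pics/m2.png",np.hstack([crop(t,320,185,80,60),crop(s,120,185,80,60)]))
E
```

```text
t: 2.72
tcp_pos: [0.482, -0.3381, 0.2199]
tcp_rot: [0.271, 0.963, -0.001, -0.0]
force: [-0.6, 0.1, 0.1]
opening: 0.0415
delta [-0.0007 -0.0018  0.1439] turn [-0.0004 -0.0001  0.    ]
tcp [ 0.482  -0.3381  0.2199] toolx [-0.854  0.521  0.   ] z [-0.001 -0.001 -1.   ] F [-0.6  0.1  0.1] op 0.0415 t 2.7167
```

View pics/m2.png

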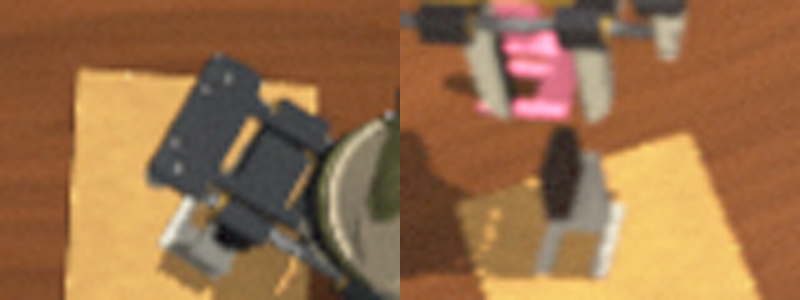

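```bash
python3 - <<'E'
from h import *
s=get_image("scene");t=get_image("top")
f=lambda P:((proj(s,P)-[120,185])*5+[400,0]).round(0).tolist()
S=r.observe();p=S["tcp_pos"];y=R.from_quat(S["tcp_rot"]).as_matrix()[:,1]
print("tips",f([p[0],p[1],.136]),f(np.r_[p[:2],.136]+.021*y),f(np.r_[p[:2],.136]-.021*y))
c,n=np.cos(-.5489),np.sin(-.5489)
L=lambda a,b,z:[.4817+c*a-n*b,-.3391+n*a+c*b,z]
for q in [(.022,0,.097),(-.022,0,.097),(.022,.008,.057),(.022,-.008,.057),(.022,.0215,.009),(.022,-.0215,.009),(.022,.0125,.009),(-.034,.0215,.009)]:print(q,f(L(*q)))
E
```

```text
tips [[549.0, 104.0]] [[585.0, 105.0]] [[512.0, 102.0]]
(0.022, 0, 0.097) [[548.0, 176.0]]
(-0.022, 0, 0.097) [[563.0, 118.0]]
(0.022, 0.008, 0.057) [[572.0, 220.0]]
(0.022, -0.008, 0.057) [[545.0, 219.0]]
(0.022, 0.0215, 0.009) [[606.0, 270.0]]
(0.022, -0.0215, 0.009) [[535.0, 267.0]]
(0.022, 0.0125, 0.009) [[591.0, 270.0]]
(-0.034, 0.0215, 0.009) [[622.0, 198.0]]
```

The left picture shows the gripper over the pad. In the right one the fingertips at (505,110) and (590,110) straddle the handle, and the projected model matches its outline. Now descend and grip.

```bash

P="python3 -m pendant"
$P '{"turn":[[0,0,0],[0,0,0],[0,0,0],[0,0,0],[0,0,0]],"delta_pos":[[-0.001,-0.002,0.06],[-0.001,-0.002,0.12],[-0.001,-0.002,0.143],[-0.001,-0.002,0.143],[-0.001,-0.002,0.143]],"fingers":[0.45,0.45,0.45,0.45,0.45]}'
$P '{"turn":[[0,0,0],[0,0,0],[0,0,0],[0,0,0],[0,0,0]],"delta_pos":[[0,0,0],[0,0,0],[0,0,0],[0,0,0],[0,0,0]],"fingers":[0,0,0,0,0]}'
$P '{"turn":[[0,0,0],[0,0,0]],"delta_pos":[[0,0,0],[0,0,0]],"fingers":[0,0]}'
python3 - <<'E'
from h import *
go([.4817,-.3391,.148])
E
```

```text
t: 3.33
tcp_pos: [0.4833, -0.3386, 0.1506]
tcp_rot: [0.269, 0.963, -0.001, 0.001]
force: [0.7, -0.6, 0.4]
opening: 0.0415
t: 3.75
tcp_pos: [0.4834, -0.3388, 0.1512]
tcp_rot: [0.269, 0.963, -0.001, 0.002]
force: [-1.1, -0.0, 4.5]
opening: 0.0161
t: 3.92
tcp_pos: [0.4833, -0.3388, 0.1513]
tcp_rot: [0.269, 0.963, -0.001, 0.002]
force: [0.1, -0.0, -1.0]
opening: 0.0161
delta [ 0.0024 -0.0023  0.0066] turn [0. 0. 0.]
tcp [ 0.4833 -0.3388  0.1513] toolx [-0.855  0.519 -0.004] z [ 0.002 -0.003 -1.   ] F [ 0.1 -0.  -1. ] op 0.0161 t 3.9167
```

```bash

P="python3 -m pendant"
$P '{"turn":[[0,0,0],[0,0,0],[0,0,0],[0,0,0],[0,0,0]],"delta_pos":[[0,0,-0.02],[0,0,-0.06],[0,0,-0.12],[0,0,-0.2],[0,0,-0.2]],"fingers":[0,0,0,0,0]}'
python3 - <<'E'
from h import *
go([.443,-.064,.255],np.radians(190.4))
E
```

```text
t: 4.33
tcp_pos: [0.4848, -0.34, 0.2581]
tcp_rot: [0.27, 0.963, -0.002, 0.006]
force: [0.3, -1.0, -2.1]
opening: 0.016
delta [0.3581 0.4283 0.0012] turn [-0.0018  0.0036 -0.2316]
tcp [ 0.4848 -0.34    0.2581] toolx [-0.855  0.519 -0.012] z [ 0.01  -0.007 -1.   ] F [ 0.3 -1.  -2.1] op 0.016 t 4.3333
```

```bash

P="python3 -m pendant"
$P '{"turn":[[0,0.003,-0.12],[0,0.003,-0.12],[0,0.003,-0.12],[0,0.003,-0.12],[0,0.003,-0.12]],"delta_pos":[[0.07,0.08,0],[0.13,0.16,0],[0.18,0.215,0],[0.18,0.215,0],[0.18,0.215,0]],"fingers":[0,0,0,0,0]}'
python3 - <<'E'
from h import *
go([.443,-.064,.255],np.radians(190.4))
E
```

```text
t: 4.75
tcp_pos: [0.463, -0.1976, 0.2573]
tcp_rot: [0.082, 0.997, -0.001, 0.0]
force: [-0.2, 0.1, -1.3]
opening: 0.0158
delta [0.0833 0.2571 0.0039] turn [-0.0008  0.0002 -0.1101]
tcp [ 0.463  -0.1976  0.2573] toolx [-0.987  0.164 -0.001] z [ 0.001 -0.002 -1.   ] F [-0.2  0.1 -1.3] op 0.0158 t 4.75
```

```bash

P="python3 -m pendant"
$P '{"turn":[[0,0,-0.11],[0,0,-0.11],[0,0,-0.11],[0,0,-0.11],[0,0,-0.11]],"delta_pos":[[0.083,0.257,0.004],[0.083,0.257,0.004],[0.083,0.257,0.004],[0.083,0.257,0.004],[0.083,0.257,0.004]],"fingers":[0,0,0,0,0]}'
python3 - <<'E'
from h import *
go([.443,-.064,.255],np.radians(190.4))
t=get_image("top");s=get_image("scene")
cv2.imwrite("pics/m3.png",np.hstack([crop(t,222,165,100,75),crop(s,205,150,100,75)]))
E
```

```text
t: 5.17
tcp_pos: [0.4432, -0.0616, 0.2552]
tcp_rot: [-0.092, 0.996, -0.001, 0.0]
force: [0.4, -0.7, -1.4]
opening: 0.0157
delta [ 0.0012 -0.0046  0.0004] turn [-0.0006  0.0002  0.0009]
tcp [ 0.4432 -0.0616  0.2552] toolx [-0.983 -0.183 -0.001] z [ 0.001 -0.002 -1.   ] F [ 0.4 -0.7 -1.4] op 0.0157 t 5.1667
```

View pics/m3.png

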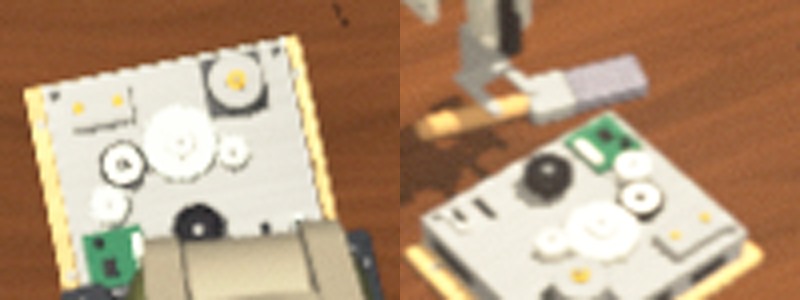

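The scene picture shows the puller held at about (490,60), with its fork tips near (540,90), behind the knob at (548,175). The arm hides the fork in the top view. I'll go down to insertion height and check there.

```bash

P="python3 -m pendant"
$P '{"turn":[[0,0,0],[0,0,0],[0,0,0],[0,0,0],[0,0,0]],"delta_pos":[[0.001,-0.005,0.06],[0.001,-0.005,0.117],[0.001,-0.005,0.117],[0.001,-0.005,0.117],[0.001,-0.005,0.117]],"fingers":[0,0,0,0,0]}'
python3 - <<'E'
from h import *
go([.443,-.064,.196],np.radians(190.4))
s=get_image("scene")
S=r.observe();p=S["tcp_pos"];M=R.from_quat(S["tcp_rot"]).as_matrix()
O=p+M[:,2]*.1463  # puller origin guess
pu=lambda a,b,z:O-M[:,0]*a-M[:,1]*b-M[:,2]*z
k=lambda a,b,z:np.array([.502+a*.9836-b*.1805,-.0535+a*.1805+b*.9836,.047+z])
im=crop(s,215,140,80,60,800,600)
dr=lambda P,c:cv2.circle(im,tuple(np.int32((proj(s,P)[0]-[215,140]+.5)*10)),3,c,-1)
for b in(.0125,.0215,-.0125,-.0215): dr(pu(.022,b,.004),(0,0,255))
for b in(.0125,-.0125): dr(pu(-.013,b,.004),(0,0,255))
for b in(.0215,-.0215): dr(pu(-.034,b,.004),(0,0,255))
for a in np.linspace(0,6.28,16): dr(k(.02*np.cos(a),.02*np.sin(a),.024),(0,255,0))
cv2.imwrite("pics/m4.png",im)
E
```

```text
t: 5.68
tcp_pos: [0.4441, -0.0687, 0.1973]
tcp_rot: [-0.089, 0.996, -0.002, 0.0]
force: [0.2, -0.1, -0.6]
opening: 0.0159
delta [0.0006 0.0096 0.0026] turn [-0.0012  0.0002 -0.0012]
tcp [ 0.4441 -0.0687  0.1973] toolx [-0.984 -0.177 -0.001] z [ 0.001 -0.004 -1.   ] F [ 0.2 -0.1 -0.6] op 0.0159 t 5.6833
```

View pics/m4.png

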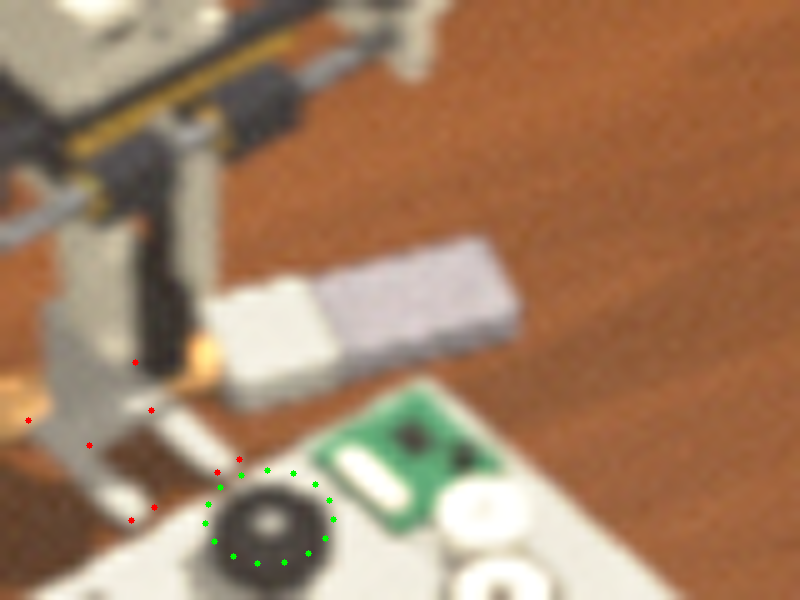

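Red marks (projected fork) sit on the tine tips at (230,465) and (142,515). Green (knob model) lies about 3 px off the knob centred near (271,530). I'll refine the knob by its dark silhouette in both cameras.

```bash
python3 - <<'E'
from h import *
from scipy.optimize import minimize
s=get_image("scene");t=get_image("top")
t0=cv2.resize(cv2.imread("pics/top0.png"),(512,384),interpolation=cv2.INTER_AREA);s0=cv2.resize(cv2.imread("pics/scene0.png"),(512,384),interpolation=cv2.INTER_AREA)
a=np.linspace(0,2*np.pi,48)
for nm,d,im in(("scene",s,s["pixels"][:,:,::-1]),("scene0",s,s0),("top0",t,t0)):
    u,v=np.int32(proj(d,[.503,-.054,.065])[0]);n=14;K=8
    g=cv2.resize(im[v-n:v+n,u-n:u+n].max(2),None,fx=K,fy=K,interpolation=cv2.INTER_CUBIC)
    def mask(q,rad=.0195):
        P=np.vstack([np.c_[q[0]+rad*np.cos(a),q[1]+rad*np.sin(a),0*a+z] for z in(.059,.071)])
        p=(proj(d,P)-[u-n,v-n]+.5)*K
        m=np.zeros(g.shape,np.uint8);cv2.fillConvexPoly(m,cv2.convexHull(np.int32(p)),1);return m
    for th in(70,90):
        b=(g<th).astype(np.uint8);N,lab,st,ce=cv2.connectedComponentsWithStats(b)
        i=1+np.argmax(st[1:,4]);b=(lab==i).astype(np.uint8);b=cv2.morphologyEx(b,cv2.MORPH_CLOSE,np.ones((25,25)))
        best=min(((mask((x,y))!=b).sum(),x,y) for x in np.arange(.496,.511,.0005) for y in np.arange(-.060,-.047,.0005))
        print(nm,th,np.round(best,4),b.sum())
E
```

```text
scene 70 [ 7.692e+03  5.020e-01 -5.100e-02] 179
scene 90 [ 2.687e+03  5.030e-01 -5.600e-02] 5213Traceback (most recent call last):
  File "<stdin>", line 15, in <module>
    return _wrapfunc(a, 'argmax', axis=axis, out=out, **kwds)
    return bound(*args, **kwds)
ValueError: attempt to get argmax of an empty sequence
```

```bash
python3 - <<'E'
from h import *
s=get_image("scene");t=get_image("top")
t0=cv2.resize(cv2.imread("pics/top0.png"),(512,384),interpolation=cv2.INTER_AREA)
a=np.linspace(0,2*np.pi,48)
for nm,d,im in(("scene",s,s["pixels"][:,:,::-1]),("top0",t,t0)):
    u,v=np.int32(proj(d,[.503,-.054,.065])[0]);n=14;K=8
    g=cv2.resize(im[v-n:v+n,u-n:u+n].max(2),None,fx=K,fy=K,interpolation=cv2.INTER_CUBIC)
    def mask(q,rad=.0195):
        P=np.vstack([np.c_[q[0]+rad*np.cos(a),q[1]+rad*np.sin(a),0*a+z] for z in(.059,.071)])
        p=(proj(d,P)-[u-n,v-n]+.5)*K
        m=np.zeros(g.shape,np.uint8);cv2.fillConvexPoly(m,cv2.convexHull(np.int32(p)),1);return m
    for th in(110,125,140,150):
        b=(g<th).astype(np.uint8);N,lab,st,ce=cv2.connectedComponentsWithStats(b)
        i=1+np.argmin([np.hypot(*(c-n*K)) for c in ce[1:]]);b=(lab==i).astype(np.uint8);b=cv2.morphologyEx(b,cv2.MORPH_CLOSE,np.ones((25,25)))
        best=min(((mask((x,y))!=b).sum(),x,y) for x in np.arange(.494,.511,.0005) for y in np.arange(-.060,-.047,.0005))
        print(nm,th,np.round(best,4),b.sum(),mask(best[1:]).sum())
E
```

```text
scene 110 [ 1.845e+03  5.070e-01 -5.500e-02] 6077 7922
scene 125 [ 1.300e+03  5.075e-01 -5.750e-02] 6646 7946
scene 140 [ 8.230e+02  5.075e-01 -5.700e-02] 7210 7969
scene 150 [ 4.306e+03  5.065e-01 -5.700e-02] 11459 7947
top0 110 [ 1.128e+03  5.005e-01 -5.300e-02] 7802 8926
top0 125 [ 6.90e+02  5.00e-01 -5.35e-02] 8288 8964
top0 140 [ 4.26e+02  5.00e-01 -5.40e-02] 8810 8972
top0 150 [ 6.720e+02  4.995e-01 -5.400e-02] 9336 8968
```

Both cameras average to a knob position of about (0.503, -0.0545), and the two straddle it by ±1.6 mm sideways, within the slot's play. Now correct sideways while still outside, then insert in steps.

```bash

P="python3 -m pendant"
$P '{"turn":[[0,0,-0.001],[0,0,-0.001],[0,0,-0.001]],"delta_pos":[[0,0.006,0.002],[0,0.006,0.002],[0,0.006,0.002]],"fingers":[0,0,0]}'
python3 - <<'E'
from h import *
go([.503,-.0545,.196],np.radians(190.4))
go([.503,-.0545,.196],np.radians(190.4))
E
```

```text
t: 6.18
tcp_pos: [0.4437, -0.0646, 0.197]
tcp_rot: [-0.091, 0.996, -0.002, 0.002]
force: [-1.3, -0.6, -1.7]
opening: 0.0162
delta [-0.1204 -0.0017  0.0023] turn [-0.0012  0.001   0.0005]
tcp [ 0.4437 -0.0646  0.197 ] toolx [-0.983 -0.182 -0.003] z [ 0.004 -0.003 -1.   ] F [-1.3 -0.6 -1.7] op 0.0162 t 6.1833
delta [-0.1204 -0.0017  0.0023] turn [-0.0012  0.001   0.0005]
tcp [ 0.4437 -0.0646  0.197 ] toolx [-0.983 -0.182 -0.003] z [ 0.004 -0.003 -1.   ] F [-1.3 -0.6 -1.7] op 0.0162 t 6.1833
```

```bash

P="python3 -m pendant"
$P '{"turn":[[0,0.001,0],[0,0.001,0],[0,0.001,0],[0,0.001,0]],"delta_pos":[[-0.02,-0.001,0.002],[-0.036,-0.001,0.002],[-0.048,-0.001,0.002],[-0.048,-0.001,0.002]],"fingers":[0,0,0,0]}'
python3 - <<'E'
from h import *
go([.503,-.0545,.196],np.radians(190.4))
s=get_image("scene")
S=r.observe();p=S["tcp_pos"];M=R.from_quat(S["tcp_rot"]).as_matrix()
O=p+M[:,2]*.1463
pu=lambda a,b,z:O-M[:,0]*a-M[:,1]*b-M[:,2]*z
k=lambda a,b,z:np.array([.503+a*.9836-b*.1805,-.0545+a*.1805+b*.9836,.047+z])
im=crop(s,215,145,64,48,800,600)
dr=lambda P,c:cv2.circle(im,tuple(np.int32((proj(s,P)[0]-[215,145]+.5)*12.5)),2,c,-1)
for b in(.0125,.0215,-.0125,-.0215): dr(pu(.022,b,.004),(0,0,255))
for b in(.0215,-.0215): dr(pu(-.034,b,.004),(0,0,255))
for a in np.linspace(0,6.28,16): dr(k(.02*np.cos(a),.02*np.sin(a),.024),(0,255,0))
cv2.imwrite("pics/m5.png",im)
E
```

```text
t: 6.52
tcp_pos: [0.4695, -0.0602, 0.196]
tcp_rot: [-0.092, 0.996, -0.002, 0.001]
force: [1.0, 0.7, -1.4]
opening: 0.0153
delta [-0.068  -0.001   0.0001] turn [-0.0012  0.0006  0.0007]
tcp [ 0.4695 -0.0602  0.196 ] toolx [-0.983 -0.183 -0.002] z [ 0.002 -0.003 -1.   ] F [ 1.   0.7 -1.4] op 0.0153 t 6.5167
```

View pics/m5.png

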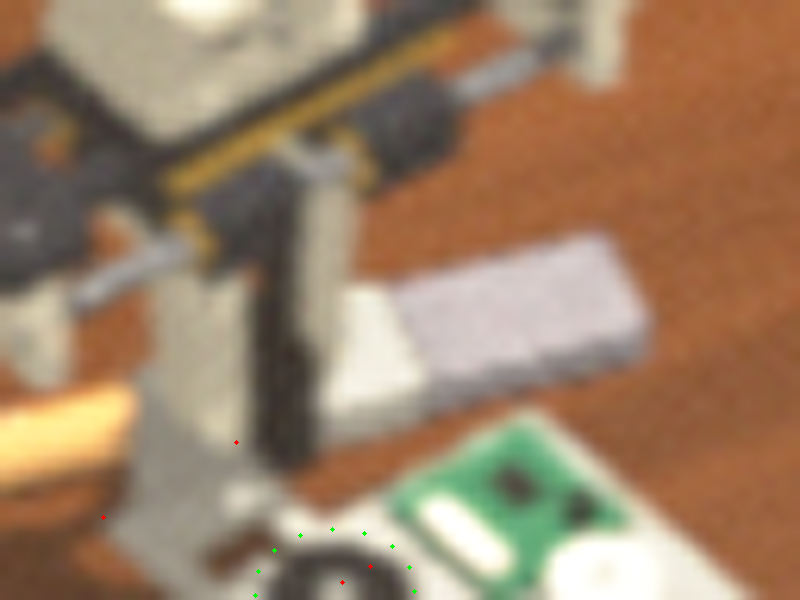

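The crop sits too high, but the knob's centre dot at (338,592) lines up sideways with the model's 335. No contact force yet, so I'll advance slowly.

```bash

P="python3 -m pendant"
$P '{"turn":[[0,0,0],[0,0,0],[0,0,0],[0,0,0],[0,0,0]],"delta_pos":[[-0.012,-0.001,0],[-0.024,-0.001,0],[-0.036,-0.001,0],[-0.048,-0.001,0],[-0.052,-0.001,0]],"fingers":[0,0,0,0,0]}'
$P '{"turn":[[0,0,0],[0,0,0]],"delta_pos":[[-0.008,0,0],[-0.008,0,0]],"fingers":[0,0]}'
python3 - <<'E'
from h import *
go([.503,-.0545,.196],np.radians(190.4))
E
```

```text
t: 6.98
tcp_pos: [0.4953, -0.0559, 0.1959]
tcp_rot: [-0.092, 0.996, -0.002, 0.001]
force: [0.4, 0.5, -1.8]
opening: 0.0156
t: 7.15
tcp_pos: [0.5003, -0.0549, 0.1959]
tcp_rot: [-0.092, 0.996, -0.002, 0.001]
force: [0.1, -0.0, -0.3]
opening: 0.0158
delta [-0.0055 -0.0002 -0.0001] turn [-0.0012  0.0008  0.0008]
tcp [ 0.5003 -0.0549  0.1959] toolx [-0.983 -0.183 -0.002] z [ 0.003 -0.003 -1.   ] F [ 0.1 -0.  -0.3] op 0.0158 t 7.15
```

```bash

P="python3 -m pendant"
$P '{"turn":[[0,0,0],[0,0,0]],"delta_pos":[[-0.005,0,0],[-0.005,0,0]],"fingers":[0,0]}'
python3 - <<'E'
from h import *
go([.503,-.0545,.196],np.radians(190.4))
s=get_image("scene");t=get_image("top")
S=r.observe();p=S["tcp_pos"];M=R.from_quat(S["tcp_rot"]).as_matrix()
O=p+M[:,2]*.1463
pu=lambda a,b,z:O-M[:,0]*a-M[:,1]*b-M[:,2]*z
k=lambda a,b,z:np.array([.503+a*.9836-b*.1805,-.0545+a*.1805+b*.9836,.047+z])
im=crop(s,218,165,48,36,800,600)
dr=lambda P,c:cv2.circle(im,tuple(np.int32((proj(s,P)[0]-[218,165]+.5)*16.67)),2,c,-1)
for b in(.0125,.0215,-.0125,-.0215): dr(pu(.022,b,.004),(0,0,255))
for b in(.0215,-.0215): dr(pu(-.034,b,.004),(0,0,255))
for a in np.linspace(0,6.28,16): dr(k(.02*np.cos(a),.02*np.sin(a),.024),(0,255,0))
cv2.imwrite("pics/m6.png",im)
E
```

```text
t: 7.32
tcp_pos: [0.5031, -0.0543, 0.196]
tcp_rot: [-0.092, 0.996, -0.002, 0.002]
force: [0.4, 0.0, -1.3]
opening: 0.0158
delta [ 0.0003 -0.0002 -0.0001] turn [-0.0012  0.0009  0.0009]
tcp [ 0.5031 -0.0543  0.196 ] toolx [-0.983 -0.183 -0.003] z [ 0.003 -0.003 -1.   ] F [ 0.4  0.  -1.3] op 0.0158 t 7.3167
```

View pics/m6.png

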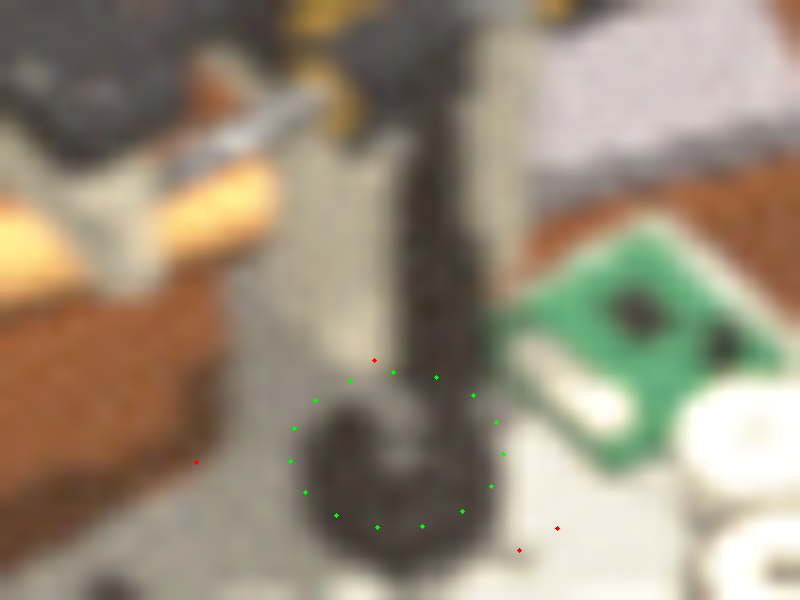

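The fork is in with no contact: the knob's centre dot at (405,455) is within about 1 mm of the model centre (397,450). Now pull straight up.

```bash

P="python3 -m pendant"
$P '{"turn":[[0,0,0],[0,0,0],[0,0,0]],"delta_pos":[[0,0,-0.004],[0,0,-0.007],[0,0,-0.009]],"fingers":[0,0,0]}'
$P '{"turn":[[0,0,0],[0,0,0],[0,0,0]],"delta_pos":[[0,0,-0.003],[0,0,-0.006],[0,0,-0.008]],"fingers":[0,0,0]}'
$P '{"turn":[[0,0,0],[0,0,0],[0,0,0]],"delta_pos":[[0,0,-0.003],[0,0,-0.006],[0,0,-0.008]],"fingers":[0,0,0]}'
python3 - <<'E'
from h import *
go([.503,-.0545,.196],np.radians(190.4))
E
```

```text
t: 7.67
tcp_pos: [0.5025, -0.0545, 0.2007]
tcp_rot: [-0.092, 0.996, -0.002, 0.001]
force: [-0.0, -0.7, -2.2]
opening: 0.0159
t: 7.92
tcp_pos: [0.5023, -0.0545, 0.2046]
tcp_rot: [-0.092, 0.996, -0.002, 0.001]
force: [-0.1, 0.1, -1.0]
opening: 0.0158
t: 8.17
tcp_pos: [0.5024, -0.0545, 0.209]
tcp_rot: [-0.092, 0.996, -0.002, 0.001]
force: [0.6, -0.8, -0.9]
opening: 0.0156
delta [-0.0012 -0.0001  0.026 ] turn [-0.0012  0.0007  0.0008]
tcp [ 0.5024 -0.0545  0.209 ] toolx [-0.983 -0.183 -0.002] z [ 0.003 -0.003 -1.   ] F [ 0.6 -0.8 -0.9] op 0.0156 t 8.1667
```

```bash

P="python3 -m pendant"
$P '{"turn":[[0,0,0],[0,0,0],[0,0,0],[0,0,0],[0,0,0]],"delta_pos":[[0,0,-0.008],[0,0,-0.016],[0,0,-0.024],[0,0,-0.034],[0,0,-0.04]],"fingers":[0,0,0,0,0]}'
python3 - <<'E'
from h import *
go([.503,-.0545,.196],np.radians(190.4))
s=get_image("scene")
cv2.imwrite("pics/m7.png",crop(s,215,145,80,60,800,600))
E
```

```text
t: 8.58
tcp_pos: [0.5025, -0.0544, 0.2298]
tcp_rot: [-0.092, 0.996, -0.002, 0.002]
force: [-0.3, -0.4, -1.0]
opening: 0.0157
delta [-0.0008 -0.0001  0.0676] turn [-0.0013  0.001   0.0008]
tcp [ 0.5025 -0.0544  0.2298] toolx [-0.983 -0.183 -0.003] z [ 0.004 -0.003 -1.   ] F [-0.3 -0.4 -1. ] op 0.0157 t 8.5833
```

View pics/m7.png

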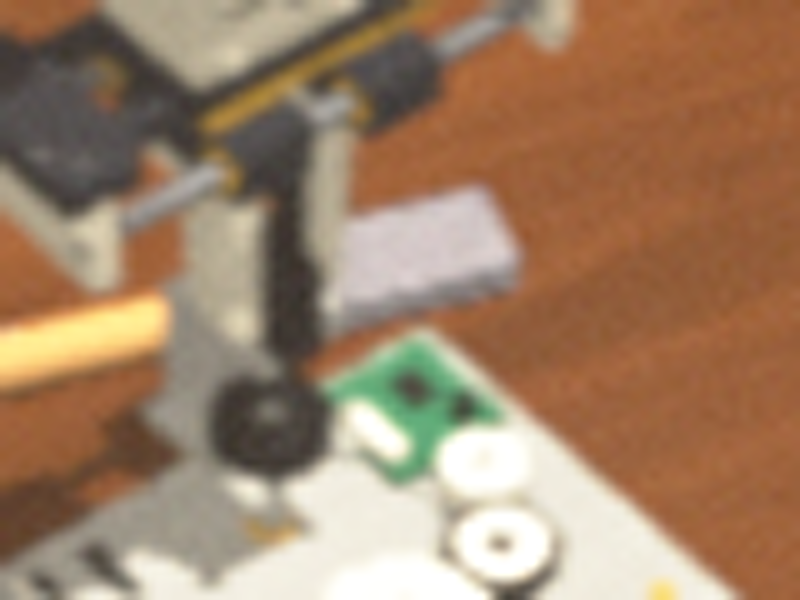

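The knob sits on the fork, disc at (270,420), and the bare shaft shows at (275,525). Next I lift and carry it gently to the tray.

```bash

P="python3 -m pendant"
$P '{"turn":[[0,0,0],[0,0,0],[0,0,0],[0,0,0],[0,0,0]],"delta_pos":[[0,0,-0.02],[0,0,-0.045],[0,0,-0.07],[0,0,-0.09],[0,0,-0.1]],"fingers":[0,0,0,0,0]}'
$P '{"turn":[[0,0,0],[0,0,0.005],[0,0,0.01],[0,0,0.015],[0,0,0.02]],"delta_pos":[[0,0.01,0],[0,0.03,0],[0,0.06,0],[0,0.1,0],[0,0.14,0]],"fingers":[0,0,0,0,0]}'
python3 - <<'E'
from h import *
go([.542,.300,.28],np.radians(180.2))
E
```

```text
t: 9.05
tcp_pos: [0.5027, -0.0543, 0.2814]
tcp_rot: [-0.092, 0.996, -0.002, 0.003]
force: [-0.7, 0.4, -1.4]
opening: 0.016
t: 9.47
tcp_pos: [0.4894, 0.0152, 0.2805]
tcp_rot: [-0.06, 0.998, -0.002, 0.002]
force: [-0.2, -0.1, -1.5]
opening: 0.0155
delta [-1.722e-01  5.530e-01 -5.000e-04] turn [-0.0012  0.0015  0.0369]
tcp [0.4894 0.0152 0.2805] toolx [-0.993 -0.119 -0.005] z [ 0.005 -0.004 -1.   ] F [-0.2 -0.1 -1.5] op 0.0155 t 9.4667
```

```bash

P="python3 -m pendant"
$P '{"turn":[[0,0,0.007],[0,0,0.014],[0,0,0.021],[0,0,0.029],[0,0,0.036]],"delta_pos":[[-0.012,0.04,0],[-0.025,0.08,0],[-0.037,0.12,0],[-0.05,0.16,0],[-0.062,0.2,0]],"fingers":[0,0,0,0,0]}'
$P '{"turn":[[0,0,0],[0,0,0],[0,0,0],[0,0,0],[0,0,0]],"delta_pos":[[-0.01,0.04,0],[-0.02,0.08,0],[-0.03,0.12,0],[-0.04,0.16,0],[-0.05,0.19,0]],"fingers":[0,0,0,0,0]}'
python3 - <<'E'
from h import *
go([.542,.300,.25],np.radians(180.2))
E
```

```text
t: 9.88
tcp_pos: [0.508, 0.1195, 0.2796]
tcp_rot: [-0.003, 1.0, -0.002, 0.002]
force: [0.0, -0.4, -1.1]
opening: 0.0159
t: 10.3
tcp_pos: [0.5321, 0.2169, 0.2787]
tcp_rot: [-0.003, 1.0, -0.002, 0.002]
force: [-0.2, 0.0, -1.3]
opening: 0.016
delta [-0.0207  0.1663  0.0568] turn [-0.0011  0.0011  0.001 ]
tcp [0.5321 0.2169 0.2787] toolx [-1.    -0.007 -0.003] z [ 0.003 -0.004 -1.   ] F [-0.2  0.  -1.3] op 0.016 t 10.3
```

```bash

P="python3 -m pendant"
$P '{"turn":[[0,0,0],[0,0,0],[0,0,0],[0,0,0],[0,0,0]],"delta_pos":[[-0.005,0.04,0.01],[-0.01,0.08,0.02],[-0.015,0.12,0.03],[-0.02,0.15,0.04],[-0.021,0.166,0.056]],"fingers":[0,0,0,0,0]}'
$P '{"turn":[[0,0,0],[0,0,0],[0,0,0],[0,0,0],[0,0,0]],"delta_pos":[[0,0.006,0.02],[0,0.006,0.05],[0,0.006,0.09],[0,0.006,0.12],[0,0.006,0.14]],"fingers":[0,0,0,0,0]}'
python3 - <<'E'
from h import *
go([.542,.300,.1545],np.radians(180.2))
s=get_image("scene");t=get_image("top")
S=r.observe();p=S["tcp_pos"];M=R.from_quat(S["tcp_rot"]).as_matrix();O=p+M[:,2]*.1463
def pic(d,u,v,K):
    im=crop(d,u,v,int(800/K),int(600/K),800,600);im=im
    f=lambda P,c:cv2.circle(im,tuple(np.int32((proj(d,P)[0]-[u,v]+.5)*K)),3,c,-1)
    for b in(.0215,-.0215):
        for a in(.022,-.034):f(O-M[:,0]*a-M[:,1]*b,(0,0,255))
    for a in(.0865,-.0865):
        for b in(.0665,-.0665):f([.5074+a,.3147+b,.003],(0,255,0))
    return im
cv2.imwrite("pics/m8.png",pic(s,295,115,9))
E
```

```text
t: 10.72
tcp_pos: [0.5423, 0.3023, 0.2499]
tcp_rot: [-0.004, 1.0, -0.001, 0.002]
force: [0.8, 0.1, -1.2]
opening: 0.0156
t: 11.13
tcp_pos: [0.542, 0.3036, 0.1777]
tcp_rot: [-0.004, 1.0, -0.002, 0.001]
force: [1.8, 0.1, -1.4]
opening: 0.0156
delta [ 0.0001 -0.0071  0.0463] turn [-0.0014  0.0006  0.0013]
tcp [0.542  0.3036 0.1777] toolx [-1.    -0.008 -0.002] z [ 0.002 -0.004 -1.   ] F [ 1.8  0.1 -1.4] op 0.0156 t 11.1333
```

View pics/m8.png

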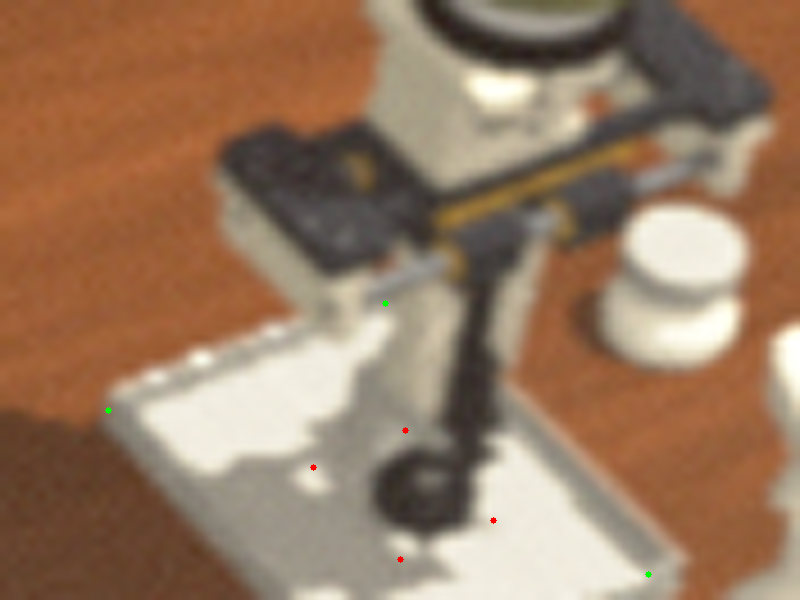

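The knob is still on the fork, disc at (425,490), inside the tray and clear of its walls. I'll lower it slowly.

```bash

P="python3 -m pendant"
$P '{"turn":[[0,0,0],[0,0,0],[0,0,0],[0,0,0],[0,0,0]],"delta_pos":[[0,-0.003,0.008],[0,-0.006,0.016],[0,-0.006,0.022],[0,-0.006,0.028],[0,-0.006,0.032]],"fingers":[0,0,0,0,0]}'
$P '{"turn":[[0,0,0],[0,0,0],[0,0,0]],"delta_pos":[[0,0,0.004],[0,0,0.007],[0,0,0.009]],"fingers":[0,0,0]}'
$P '{"turn":[[0,0,0],[0,0,0],[0,0,0]],"delta_pos":[[0,0,0.003],[0,0,0.005],[0,0,0.006]],"fingers":[0,0,0]}'
python3 - <<'E'
from h import *
go([.542,.300,.1545],np.radians(180.2))
E
```

```text
t: 11.65
tcp_pos: [0.542, 0.3008, 0.1619]
tcp_rot: [-0.004, 1.0, -0.002, 0.001]
force: [0.2, -0.6, -1.3]
opening: 0.0158
t: 11.9
tcp_pos: [0.542, 0.3009, 0.1574]
tcp_rot: [-0.004, 1.0, -0.002, 0.001]
force: [0.1, 0.5, -1.8]
opening: 0.016
t: 12.15
tcp_pos: [0.542, 0.3009, 0.1542]
tcp_rot: [-0.004, 1.0, -0.002, 0.001]
force: [0.3, -0.6, -2.2]
opening: 0.0158
delta [-0.0001 -0.0017 -0.0005] turn [-0.0014  0.0004  0.0014]
tcp [0.542  0.3009 0.1542] toolx [-1.    -0.008 -0.001] z [ 0.001 -0.004 -1.   ] F [ 0.3 -0.6 -2.2] op 0.0158 t 12.15
```

```bash

P="python3 -m pendant"
$P '{"turn":[[0,0,0],[0,0,0],[0,0,0],[0,0,0],[0,0,0]],"delta_pos":[[0,0,0.002],[0.006,0,0.002],[0.014,0,0.002],[0.022,0,0.002],[0.03,0,0.002]],"fingers":[0,0,0,0,0]}'
$P '{"turn":[[0,0,0],[0,0,0],[0,0,0],[0,0,0],[0,0,0]],"delta_pos":[[0.01,0,0],[0.02,0,0],[0.03,0,0],[0.04,0,0],[0.05,0,0]],"fingers":[0,0,0,0,0]}'
$P '{"turn":[[0,0,0],[0,0,0],[0,0,0]],"delta_pos":[[0.012,0,0],[0.02,0,0],[0.02,0,0]],"fingers":[0,0,0]}'
python3 - <<'E'
from h import *
go([.542,.300,.1545],np.radians(180.2))
s=get_image("scene")
cv2.imwrite("pics/m9.png",crop(s,295,115,88,66,800,600))
E
```

```text
t: 12.57
tcp_pos: [0.5263, 0.3008, 0.1533]
tcp_rot: [-0.004, 1.0, -0.002, 0.001]
force: [0.3, -0.7, -0.7]
opening: 0.016
t: 12.98
tcp_pos: [0.5008, 0.3006, 0.1533]
tcp_rot: [-0.004, 1.0, -0.002, 0.001]
force: [-0.5, 0.6, -2.1]
opening: 0.016
t: 13.23
tcp_pos: [0.4897, 0.3006, 0.1533]
tcp_rot: [-0.004, 1.0, -0.002, 0.0]
force: [-0.0, 0.0, -0.9]
opening: 0.016
delta [-0.1047 -0.0022 -0.0024] turn [-0.0015  0.0001  0.0017]
tcp [0.4897 0.3006 0.1533] toolx [-1.    -0.009 -0.   ] z [ 0.    -0.005 -1.   ] F [-0.   0.  -0.9] op 0.016 t 13.2333
```

View pics/m9.png

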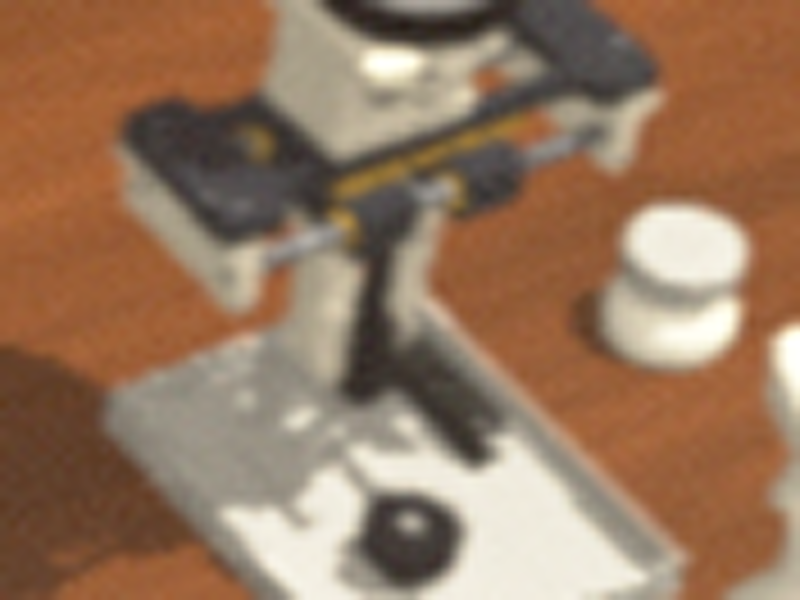

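The knob stands upright in the tray at (410,535), round face up and separate from the fork. The roller at (440,400) is undisturbed. Now I lift clear and return the puller.

```bash

P="python3 -m pendant"
$P '{"turn":[[0,0,0],[0,0,0],[0,0,0],[0,0,0],[0,0,0]],"delta_pos":[[0,0,-0.03],[0,0,-0.08],[0,0,-0.14],[0,0,-0.2],[0,0,-0.25]],"fingers":[0,0,0,0,0]}'
$P '{"turn":[[0,0,0],[0,0,0],[0,0,0],[0,0,0],[0,0,0]],"delta_pos":[[0,-0.04,0],[0,-0.1,0],[0,-0.17,0],[0,-0.24,0],[0,-0.31,0]],"fingers":[0,0,0,0,0]}'
$P '{"turn":[[0,0,0],[0,0,0],[0,0,0],[0,0,0],[0,0,0]],"delta_pos":[[0,-0.07,0],[0,-0.14,0],[0,-0.21,0],[0,-0.28,0],[0,-0.35,0]],"fingers":[0,0,0,0,0]}'
$P '{"turn":[[0,0,0],[0,0,0],[0,0,0],[0,0,0],[0,0,0]],"delta_pos":[[0,-0.07,0],[0,-0.14,0],[0,-0.21,0],[0,-0.28,0],[0,-0.35,0]],"fingers":[0,0,0,0,0]}'
python3 - <<'E'
from h import *
go([.49,-.33,.2],np.radians(175))
E
```

```text
t: 13.7
tcp_pos: [0.4906, 0.3012, 0.2803]
tcp_rot: [-0.004, 1.0, -0.002, 0.001]
force: [0.8, 0.4, -1.2]
opening: 0.0159
t: 14.12
tcp_pos: [0.4919, 0.1447, 0.2811]
tcp_rot: [-0.004, 1.0, -0.002, 0.001]
force: [1.4, -1.0, -1.4]
opening: 0.0158
t: 14.53
tcp_pos: [0.4933, -0.0322, 0.282]
tcp_rot: [-0.004, 1.0, -0.002, 0.002]
force: [1.0, 0.1, -0.8]
opening: 0.0158
t: 14.95
tcp_pos: [0.4946, -0.2093, 0.2829]
tcp_rot: [-0.004, 1.0, -0.002, 0.002]
force: [0.3, 0.1, -2.3]
opening: 0.0156
delta [ 0.0117 -0.2407  0.1666] turn [-0.0012  0.0013  0.0303]
tcp [ 0.4946 -0.2093  0.2829] toolx [-1.    -0.008 -0.004] z [ 0.004 -0.004 -1.   ] F [ 0.3  0.1 -2.3] op 0.0156 t 14.95
```

```bash

P="python3 -m pendant"
$P '{"turn":[[0,0.001,0.015],[0,0.001,0.03],[0,0.001,0.03],[0,0.001,0.03],[0,0.001,0.03]],"delta_pos":[[0,-0.06,0],[0.01,-0.13,0.02],[0.012,-0.2,0.06],[0.012,-0.24,0.11],[0.012,-0.24,0.16]],"fingers":[0,0,0,0,0]}'
$P '{"turn":[[0,0,0],[0,0,0],[0,0,0],[0,0,0],[0,0,0]],"delta_pos":[[0,0,0.02],[0,0,0.04],[0,0,0.055],[0,0,0.07],[0,0,0.08]],"fingers":[0,0,0,0,0]}'
python3 - <<'E'
from h import *
go([.49,-.33,.1513],np.radians(175))
E
```

```text
t: 15.37
tcp_pos: [0.4891, -0.3358, 0.2029]
tcp_rot: [0.046, 0.999, -0.004, 0.001]
force: [0.3, -0.4, -1.6]
opening: 0.0159
t: 15.78
tcp_pos: [0.4897, -0.3354, 0.1629]
tcp_rot: [0.046, 0.999, -0.004, 0.002]
force: [-0.5, -0.0, -1.6]
opening: 0.0159
delta [0.0006 0.011  0.0232] turn [-0.0025  0.0013 -0.0013]
tcp [ 0.4897 -0.3354  0.1629] toolx [-0.996  0.091 -0.004] z [ 0.003 -0.008 -1.   ] F [-0.5 -0.  -1.6] op 0.0159 t 15.7833
```

```bash

P="python3 -m pendant"
$P '{"turn":[[-0.001,0.001,0],[-0.001,0.001,0],[-0.001,0.001,0],[-0.001,0.001,0],[-0.001,0.001,0]],"delta_pos":[[0,0,0.006],[0,0,0.011],[0,0,0.015],[0,0,0.018],[0,0,0.02]],"fingers":[0,0,0,0,0]}'
$P '{"turn":[[0,0,0],[0,0,0]],"delta_pos":[[0,0,0.002],[0,0,0.003]],"fingers":[0,0]}'
$P '{"turn":[[0,0,0],[0,0,0]],"delta_pos":[[0,0,0.002],[0,0,0.002]],"fingers":[0,0]}'
python3 - <<'E'
from h import *
go([.49,-.33,.1513],np.radians(175))
E
```

```text
t: 16.2
tcp_pos: [0.4899, -0.3354, 0.1531]
tcp_rot: [0.046, 0.999, -0.002, 0.001]
force: [0.6, 0.1, -1.4]
opening: 0.0157
t: 16.37
tcp_pos: [0.4899, -0.3355, 0.1517]
tcp_rot: [0.046, 0.999, -0.002, 0.001]
force: [0.5, 0.7, -1.3]
opening: 0.0161
t: 16.53
tcp_pos: [0.4899, -0.3356, 0.1512]
tcp_rot: [0.046, 0.999, -0.003, 0.001]
force: [-1.1, 0.4, 4.1]
opening: 0.0158
delta [ 0.0009  0.0113 -0.0002] turn [-0.0016  0.0006 -0.0014]
tcp [ 0.4899 -0.3356  0.1512] toolx [-0.996  0.091 -0.002] z [ 0.001 -0.005 -1.   ] F [-1.1  0.4  4.1] op 0.0158 t 16.5333
```

Contact shows at the height expected for standing on the pad. Release and withdraw upward.

```bash

P="python3 -m pendant"
$P '{"turn":[[0,0,0],[0,0,0],[0,0,0],[0,0,0],[0,0,0]],"delta_pos":[[0,0,0],[0,0,0],[0,0,0],[0,0,0],[0,0,0]],"fingers":[0.3,0.45,0.45,0.45,0.45]}'
$P '{"turn":[[0,0,0],[0,0,0],[0,0,0],[0,0,0],[0,0,0]],"delta_pos":[[0,0,-0.02],[0,0,-0.06],[0,0,-0.12],[0,0,-0.2],[0,0,-0.26]],"fingers":[0.45,0.45,0.45,0.45,0.45]}'
$P '{"turn":[[0,0,0],[0,0,0],[0,0,0],[0,0,0],[0,0,0]],"delta_pos":[[0,0.08,-0.04],[0,0.16,-0.08],[0,0.24,-0.08],[0,0.32,-0.08],[0,0.38,-0.08]],"fingers":[0.45,0.45,0.45,0.45,0.45]}'
python3 - <<'E'
from h import *
s=get_image("scene");t=get_image("top")
m=np.vstack([np.hstack([crop(t,328,195,64,48),crop(s,295,115,88,66)]),np.hstack([crop(s,128,200,64,48),crop(t,100,165,100,75)])])
cv2.imwrite("pics/m10.png",m)
go([.49,-.33,.3])
E
```

```text
t: 16.95
tcp_pos: [0.4899, -0.3357, 0.1512]
tcp_rot: [0.046, 0.999, -0.003, 0.001]
force: [-0.0, -0.1, 0.0]
opening: 0.041
t: 17.37
tcp_pos: [0.4898, -0.335, 0.2842]
tcp_rot: [0.046, 0.999, -0.003, 0.001]
force: [0.2, -0.1, 0.0]
opening: 0.0418
t: 17.78
tcp_pos: [0.507, -0.1427, 0.3247]
tcp_rot: [0.045, 0.999, -0.003, 0.002]
force: [0.7, 0.2, -0.3]
opening: 0.0421
delta [ 0.0035 -0.3821  0.0496] turn [0. 0. 0.]
tcp [ 0.5077 -0.1397  0.3242] toolx [-0.996  0.084 -0.004] z [ 0.003 -0.004 -1.   ] F [-0.2 -1.4  0.3] op 0.0418 t 17.8833
```

View pics/m10.png

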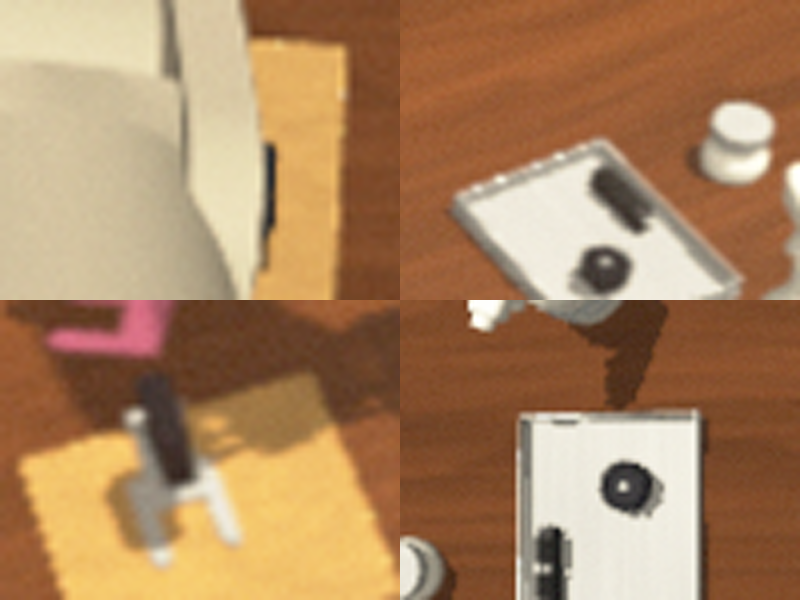

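The puller stands upright on the pad (lower left, handle at (165,430)). The knob stands face up in the tray ((605,268) and (628,487)), with the roller alongside where it was. The gripper is clear, so I'm handing in.

```bash
python3 -c "
from cell import r
print(r.close_job())"
```

```text
the job is handed in; nothing more can be done
None
```

The knob is off its shaft and in the parts tray, and the puller is back on the pad. I handed the job in at about 18 s of the 72 s allowed.

- **Pulling:** I gripped the puller by its handle, slid the fork under the knob along the unit's +x and pulled straight up. I never touched the knob with the fingers or levered on the unit.
- **Setting down:** I lowered the knob into the tray, drew the fork out backwards and stood the puller on the cardboard pad.

**Last checks:** The final pictures show the knob standing on its hub, face up and clear of the roller, and the puller upright on the pad. The gripper was open and well clear of everything, with force readings of about 1 N or less.

**Not confirmed or in disagreement:**
- The force readings between moves never caught the 8–14 N release. I confirmed it from a picture showing the knob on the fork and the bare shaft below.
- The two cameras disagreed on the knob's position by about 7 mm, mostly along the direction the fork slides in. I used the average, and the fork went in without contact.
- I did not measure the other bystanders again. The arm met no unexpected force on its way past them.

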